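# Find the hidden catch of the grinding-disc chest

### The job

One of the five identical steel cover discs set into the blue chest's top panel is a hidden catch: feel over them with the fingertips, pressing one after another, until you find the one that gives, and press it fully in so that the yellow flap springs open. Then let go of the catch, draw clear and leave the flap standing open. Pick nothing up, and do not disturb the loose things on the chest and the bench.

Things in the scene. Friction and masses are not known exactly. Their poses are not given: they have to be found in the camera images.
- chest: Low blue steel chest fixed to the bench, 300 (x) x 360 (y) x 80 mm high; origin at the centre of its underside, z up, x towards the flap, y to its left. Its flat top panel (z = 80 mm) carries five identical round steel discs: four are solid and fixed; one, a different one each time and not to be told by eye, is the catch. The yellow flap covers x 22 to 126, y -150 to 150 mm, flush
- disc_1 (a point): centre of the top face of one of the five cover discs (front row, right), 55 mm across, 2 mm below the panel in a round opening 59 mm across; solid or the catch; the point itself does not move; axes as the chest's
- disc_2 (a point): centre of the top face of one of the five cover discs (front row, middle), 55 mm across, 2 mm below the panel in a round opening 59 mm across; solid or the catch; the point itself does not move; axes as the chest's
- disc_3 (a point): centre of the top face of one of the five cover discs (front row, left), 55 mm across, 2 mm below the panel in a round opening 59 mm across; solid or the catch; the point itself does not move; axes as the chest's
- disc_4 (a point): centre of the top face of one of the five cover discs (rear row, right), 55 mm across, 2 mm below the panel in a round opening 59 mm across; solid or the catch; the point itself does not move; axes as the chest's
- disc_5 (a point): centre of the top face of one of the five cover discs (rear row, left), 55 mm across, 2 mm below the panel in a round opening 59 mm across; solid or the catch; the point itself does not move; axes as the chest's
- catch (a joint): travel of the hidden catch disc in m: 0 at rest, 2 mm below the panel; 0.006 pressed fully in, 8 mm below the panel. It starts to give at 2.5 N, needs about 6 N at the end, and springs back when let go. The flap is released at about 4 to 5 mm
- flap (a joint): angle of the yellow flap in rad: 0 shut and flush (latched, held down), 1.0 fully open. Once the catch is pressed it swings up by its own spring in about a second, its near edge rising and moving away from the discs to 90 mm above the panel, and stays up
- marker_tin: loose small red tin standing on the chest's panel near its left edge, 28 mm across, 28 mm high; origin under its centre
- collar: loose brass collar lying on the chest's panel near its right edge, 30 mm across, 14 mm high; origin under its centre
- mug: loose white mug on the bench left of the chest, 76 mm across, 85 mm high; origin under its centre
- oil_jar: loose amber jar with a black cap on the bench left of the chest, 64 mm across, 90 mm high; origin under its centre
- hammer: loose hammer lying on the bench right of the chest, along x, about 300 mm long; origin under it
- offcut: loose piece of dark square tube standing on end on the bench, 40 x 40 x 120 mm; origin under its centre
- tape_measure: loose yellow tape measure on the bench, 65 x 40 x 60 mm high; origin under its centre

How it is judged (in metres and radians):
On the way:
1. the hidden catch is pressed in past its release point (value of joint catch above 0.004 m), for 0.05 s.
At the end, for the whole second after the job is handed in: the flap stands open by at least 0.8 rad and at rest, the catch has sprung back to within 1 mm, and every loose thing is within 20 mm of where it stood (value of joint flap above 0.8 rad and velocity of joint flap below 0.05 rad/s and value of joint catch below 0.001 m and distance of each of marker_tin, collar, mug, oil_jar, hammer, offcut, tape_measure from where it was at the start of the episode below 0.02 m); the robot touches nothing.
It fails at once if a loose thing is knocked, lifted or carried (moved more than 20 mm) (distance of any of marker_tin, collar, mug, oil_jar, hammer, offcut, tape_measure from where it was at the start of the episode above 0.02 m).
It also fails if it takes over 51 s, if anything falls off the work surface, if the arm or the gripper's body presses on something with over 40 N, if the wrist force passes 120 N, or if a joint passes its speed limit or range.

### The arm

A 7-joint arm with a two-finger parallel gripper is mounted at the origin on the work surface. World frame = base frame: x ahead of the robot, y to its left, z up, the work surface at z = 0. Lengths are in m, angles in degrees, forces in N, time in s.
With the tool pointing down it reaches from about 0.35 to 0.775 m from the base axis. Payload 3.1 kg.
Tool frame: the origin (TCP) lies on the centre line of the jaws, within the pads' length; the fingertips stand 17 mm ahead of it and the grasp point (between the pads) lies 2 mm behind it (robot.tip_reach is the distance from the TCP to the fingertips, in m); z points along the fingers, y is the direction in which the jaws open and shut (so a half turn about z gives the same grasp; the last joint's range is limited). The gripper opens to 85 mm and grips with 20 to 120 N. Pads are 22 mm wide; open, the fingers measure 114 mm over their backs; the gripper's body (76 mm by 85 mm) begins 54 mm behind the grasp point. The pads swing forward as they close: fully open they stand 13 mm farther back than shut.
Start: joints at [-72.29, 17.813, 0.802, 86.603, -0.252, 75.585, -1.558], TCP at [0.189, 0.517, 0.248] pointing down, gripper open.
Joint ranges: [-154.91, 154.91], [-16.99, 109.72], [-72.82, 74.43], [7.12, 147.25], [-82.49, 262.49], [11.32, 116.49], [-174.64, 174.64]. Speed limits (degrees/s): [159.86, 159.86, 180, 180, 180, 180, 180].

### API

Orientations are given as [roll, pitch, yaw] about the fixed x, y, z axes, in that order (R = Rz(yaw) Ry(pitch) Rx(roll)).
In Python, from station import robot, fingers, vision, workorder, recognise gives the robot as it stands. Calls block until the motion is done:
- robot.move_to(position, orientation): joint-space move of the TCP to a pose.
- robot.line_to(position, orientation=None, velocity=0.15, f_stop=None): straight line of the TCP; orientation=None keeps the orientation; velocity is the mean speed in m/s. With f_stop (N) it stops when the force on the tool has changed by that much, and returns True; else False.
- robot.move_j(angles): joint-space move.
- fingers.gripper_to(opening, force=None): opening from 0.0 (shut) to 1.0 (fully open); force is the grip in N (None keeps the last); returns when the fingers have stopped.
- robot.pause(seconds).
- robot.inverse_kinematics(position, orientation): joint angles nearest the present ones, or None.
- vision.grab_frame(name): name is "scene" or "side" or "wrist"; returns the picture (384x512x3 uint8, red, green, blue); there is no depth.
- vision.calibration(name): a dict with "mtx" (3x3 intrinsics, pixels), "k1" (the pictures are not rectified: a ray, as slopes to the right and down, at radius r is drawn at 1 + k1 r^2 times it, then the intrinsics apply), "extrinsics" (4x4, takes a point from world to camera coordinates); the wrist camera has in their place "T_tool_cam" (4x4, takes a point from camera to tool coordinates, whose origin is the TCP and whose axes are the flange's). Camera axes: x right, y up, looking along -z (the intrinsics and any distortion apply to the point x, -y, -z); pixel columns grow to the right and rows downward; lengths in m; the calibration is good to about 2 mm. A picture is of the moment at which its call begins: read the wrist's pose just before it. calibration takes no time and is no camera call.
A pose or a line that the arm cannot do raises robot.PlanningError and nothing moves.
- workorder.close_job(): hands the job in, once; it reports no verdict.
Trained networks look in the newest picture that a camera, given by its name, has taken for a name from the list of things; names that differ only in an ending like _2 or _b are one class to them, and where a whole thing is asked for, a point or a joint stands for the part that bears it (a point fixed in the world has none). Each returns a list of dicts, best first, with "p" (0 to 1); they miss things now and then, are a little off and sometimes report something else, mostly with a low value. They report only what shows in the picture. A call takes as long as a camera call.
- recognise(label, camera): "rect" ([centre column, centre row, width, height] in pixels, round what is visible of it).
Readings, each from a call of its own:
- robot.current_time_s(): time.
- robot.current_joint_positions(): joint angles.
- robot.current_dq(): joint speeds.
- robot.current_joint_torque(): joint torques, N m.
- robot.current_tool_pos(): TCP position.
- robot.current_eef_rot(): TCP orientation.
- robot.current_contact_force(): force on the tool from outside, world axes, zero at the start.
- robot.current_torque(): the same for the moment, N m.
- robot.current_finger_gap(): opening from 0.0 (shut) to 1.0 (fully open).
Only numpy, scipy, OpenCV 4.12 (cv2) and the standard library are available. Lean on these libraries where they do the work, as an engineer would, in place of code of your own. Each camera call takes 0.05 s, during which the arm holds its last target.

## Working session

There is one attempt and no reset: what is moved stays moved. The work goes in short steps, each a Python script; the robot and the scene stay as the last script left them, time stands still between calls to the robot, and variables do not carry over. Pictures are saved under pics/ and viewed, and the job is handed in when it is done.

```bash
mkdir -p pics; ls; python3 - <<'E'
from station import robot, fingers, vision, workorder, recognise
import cv2
for n in ("scene","side"):
    im=vision.grab_frame(n); cv2.imwrite(f"pics/{n}0.png",im[:,:,::-1])
    for l in ("chest","disc_1","flap","marker_tin","collar","mug","oil_jar","hammer","offcut","tape_measure"):
        try: print(n,l,[(round(d['p'],2),[round(float(x)) for x in d['rect']]) for d in recognise(l,n)][:6])
        except Exception as e: print(n,l,e)
    c=vision.calibration(n); print(c)
print(vision.calibration("wrist")); print(robot.current_time_s(),robot.current_eef_rot(),robot.current_contact_force())
E
```

```text
pics
scene chest [(0.95, [302, 211, 141, 115])]
scene disc_1 [(0.77, [301, 210, 142, 108]), (0.56, [385, 138, 24, 32])]
scene flap [(0.81, [302, 221, 107, 41]), (0.46, [244, 205, 9, 15])]
scene marker_tin [(0.59, [347, 188, 9, 14])]
scene collar [(0.64, [134, 187, 24, 27]), (0.51, [243, 204, 13, 16]), (0.23, [302, 212, 136, 116])]
scene mug [(0.56, [406, 175, 38, 29])]
scene oil_jar [(0.71, [384, 138, 24, 28])]
scene hammer [(0.74, [96, 241, 39, 82])]
scene offcut [(0.97, [137, 240, 28, 38])]
scene tape_measure [(0.62, [136, 187, 21, 27]), (0.23, [348, 189, 8, 12])]
{'mtx': array([[426.94350861,   0.        , 254.94583585],
       [  0.        , 426.94350861, 196.46612751],
       [  0.        ,   0.        ,   1.        ]]), 'k1': -0.001297663652876181, 'extrinsics': array([[ 0.24776038,  0.96878495,  0.00839691, -0.10371881],
       [-0.79978699,  0.19963348,  0.56611593,  0.42744751],
       [ 0.54676829, -0.14697684,  0.82428286, -1.63463293],
       [ 0.        ,  0.        ,  0.        ,  1.        ]])}
side chest [(0.59, [266, 183, 102, 93])]
side disc_1 [(0.61, [267, 185, 98,
[... 838 characters left out ...]

       [ 0.        ,  0.        ,  0.        ,  1.        ]])}
{'mtx': array([[321.88327829,   0.        , 258.754564  ],
       [  0.        , 321.88327829, 192.05599204],
       [  0.        ,   0.        ,   1.        ]]), 'k1': -0.005655512002923717, 'T_tool_cam': array([[-7.12890328e-04,  9.60668671e-01,  2.77696230e-01,
         7.11979026e-02],
       [ 9.99999511e-01,  8.75385442e-04, -4.61170793e-04,
         4.66062692e-04],
       [-6.86123570e-04,  2.77695765e-01, -9.60668825e-01,
        -1.25532638e-01],
       [ 0.00000000e+00,  0.00000000e+00,  0.00000000e+00,
         1.00000000e+00]])}
1.1 [1.79996626e+02 8.51888604e-04 1.59902548e+02] [-0.7640647   0.40600657  0.09118438]
```

View pics/scene0.png

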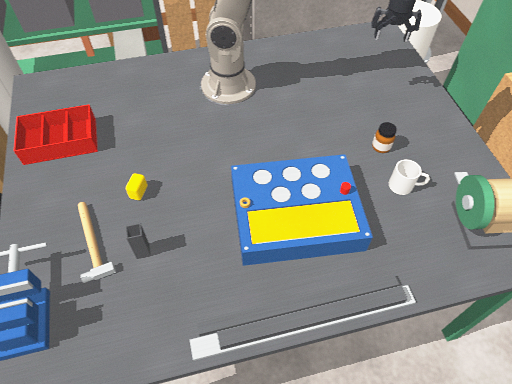

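View pics/side0.png

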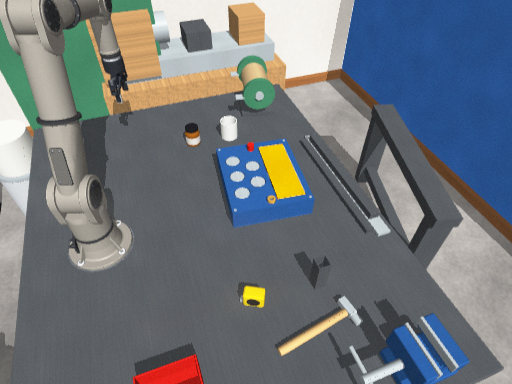

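The scene picture shows five white discs at about (262,177), (292,174), (320,171), (281,194) and (311,191), with the collar at (245,203) and the tin at (346,188). I'll find the disc centres by segmentation in both views and intersect with z = 0.078.

```bash
cat > h.py <<'E'
import numpy as np, cv2
from station import robot, fingers, vision, workorder, recognise
def ray(c,u,v,E):
    K=c['mtx']; d=np.array([(u-K[0,2])/K[0,0],(v-K[1,2])/K[1,1]]); s=d.copy()
    for _ in range(5): s=d/(1+c['k1']*(s@s))
    R,t=E[:3,:3],E[:3,3]
    return -R.T@t, R.T@np.array([s[0],-s[1],-1.])
def onplane(c,u,v,z,E=None):
    E=c['extrinsics'] if E is None else E
    o,d=ray(c,u,v,E); return o+d*(z-o[2])/d[2]
def blobs(im,box,lo=150,amin=40,ch=0):
    x0,y0,x1,y1=box; sub=im[y0:y1,x0:x1].astype(int)
    m=(sub[:,:,0]>lo)&(sub[:,:,2]>lo)
    n,l,s,ce=cv2.connectedComponentsWithStats(m.astype(np.uint8))
    return [(ce[i][0]+x0,ce[i][1]+y0,s[i]) for i in range(1,n) if s[i][4]>=amin]
E
python3 - <<'E'
from h import *
for n,b in (("scene",(235,155,360,245)),("side",(218,142,310,212))):
    im=vision.grab_frame(n); c=vision.calibration(n)
    for u,v,s in blobs(im,b): print(n,round(u,1),round(v,1),s[2:],onplane(c,u,v,.078).round(4))
c=vision.calibration("scene")
for k,u,v,z in(("tin",347,182,.108),("collar",244.5,202,.094)): print(k,onplane(c,u,v,z).round(3))
c=vision.calibration("side")
for k,u,v,z in(("tin",250,145,.108),("collar",272,199,.094)): print(k,onplane(c,u,v,z).round(3))
E
```

```text
scene 320.2 170.6 [ 19  14 211] [0.5348 0.1754 0.078 ]
scene 291.4 173.5 [ 19  14 213] [0.5242 0.0865 0.078 ]
scene 262.0 176.5 [ 19  14 217] [ 0.5137 -0.0029  0.078 ]
scene 310.5 190.8 [ 20  15 231] [0.5994 0.1225 0.078 ]
scene 280.6 194.0 [ 20  15 232] [0.5889 0.0334 0.078 ]
side 232.3 161.0 [14  9 97] [0.5354 0.1745 0.078 ]
side 252.1 165.7 [13 10 97] [0.6    0.1217 0.078 ]
side 236.9 176.1 [ 14  11 109] [0.5255 0.0855 0.078 ]
side 257.4 181.3 [ 14  11 116] [0.5889 0.0322 0.078 ]
side 241.7 192.8 [ 15  12 128] [ 0.5146 -0.0042  0.078 ]
tin [0.615 0.226 0.108]
collar [ 0.601 -0.078  0.094]
tin [0.623 0.211 0.108]
collar [ 0.601 -0.084  0.094]
```

Both views agree to within about 1.5 mm. The disc rows are parallel, with about 90 mm spacing and the chest yawed about -6.8°. I'll shut the fingers, turn the wrist so the camera faces away from the flap, and feel the discs in a zig-zag from the left.

```bash
python3 - <<'E'
from h import *
D={3:(.535,.175),5:(.5997,.122),2:(.5249,.086),4:(.5889,.0328),1:(.5142,-.0036)}
print(robot.tip_reach)
fingers.gripper_to(0.0)
O=[180,0,173]
robot.move_to([*D[3],.20],O)
print(robot.current_time_s(),robot.current_tool_pos(),robot.current_finger_gap())
im=vision.grab_frame("wrist"); cv2.imwrite("pics/w1.png",im[:,:,::-1])
zt=.078+robot.tip_reach
robot.line_to([*D[3],zt+.015],velocity=.12)
robot.pause(.2); f0=robot.current_contact_force()
r=robot.line_to([*D[3],zt-.010],velocity=.012,f_stop=8)
print(r,robot.current_tool_pos()[2]-zt,robot.current_contact_force()-f0,f0,robot.current_time_s())
robot.pause(.1);print(robot.current_tool_pos()[2]-zt,robot.current_contact_force()-f0)
robot.line_to([*D[3],zt+.02],velocity=.1)
im=vision.grab_frame("scene"); cv2.imwrite("pics/s1.png",im[100:280,180:440,::-1].repeat(2,0).repeat(2,1))
E
```

```text
0.017
3.7417 [0.53446459 0.17691626 0.20002509] -0.0034536978600737873
True 0.00018139666054210746 [-0.20018778  0.67579421  4.07671193] [ 0.15693222 -0.35464381  0.11032388] 6.15
0.00018405567986400084 [-1.10476896 -0.19705194  5.25350476]
```

View pics/w1.png

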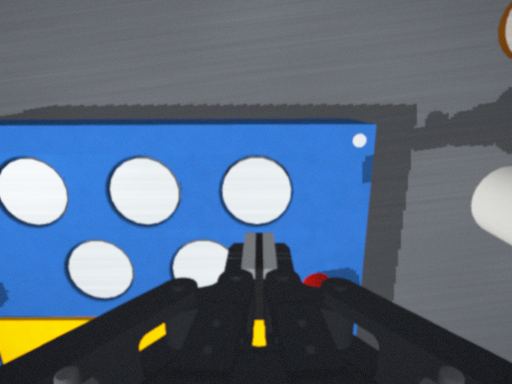

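View pics/s1.png

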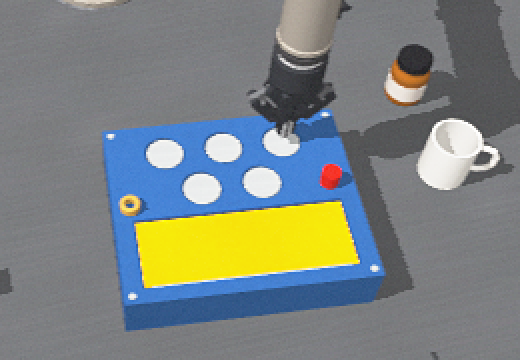

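The wrist picture shows the tips over disc_3 (about (257,190)) and the scene is undisturbed. Disc_3 stopped at its nominal height under 8 N, so it's solid. I'll carry on and stop at the first disc that gives.

```bash
python3 - <<'E'
from h import *
D={3:(.535,.175),5:(.5997,.122),2:(.5249,.086),4:(.5889,.0328),1:(.5142,-.0036)}
zt=.078+robot.tip_reach
for k in (5,2,4,1):
    robot.line_to([*D[k],zt+.02],velocity=.12)
    robot.line_to([*D[k],zt+.006],velocity=.06); robot.pause(.15); f0=robot.current_contact_force()
    r=robot.line_to([*D[k],zt-.010],velocity=.012,f_stop=10)
    p=robot.current_tool_pos(); dz=p[2]-zt
    robot.pause(.15)
    print(k,r,dz,robot.current_contact_force()-f0,p,robot.current_time_s())
    if dz<-.0025:
        robot.pause(.3)
        im=vision.grab_frame("scene"); cv2.imwrite("pics/s2a.png",im[100:280,180:440,::-1].repeat(2,0).repeat(2,1))
        robot.line_to([*D[k],zt+.02],velocity=.08)
        break
    robot.line_to([*D[k],zt+.02],velocity=.1)
im=vision.grab_frame("scene"); cv2.imwrite("pics/s2.png",im[100:280,180:440,::-1].repeat(2,0).repeat(2,1))
print(robot.current_time_s())
E
```

```text
5 True -0.005594623157658865 [-1.37798198  0.63428834  4.49638863] [0.59972539 0.12200592 0.08940538] 9.175
10.05
```

View pics/s2.png

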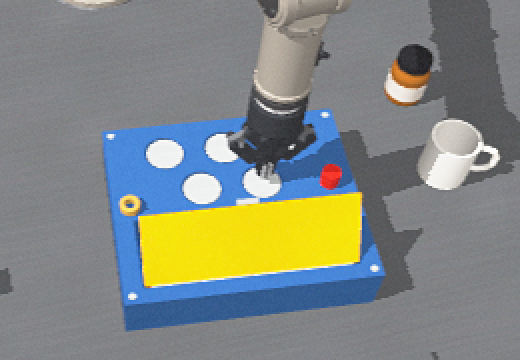

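Disc_5 gave 5.6 mm, and the picture shows the flap standing up. Next I'll draw straight up, move back and check.

```bash
python3 - <<'E'
from h import *
robot.line_to([.58,.124,.25],velocity=.12)
robot.line_to([.45,.15,.30],velocity=.15)
robot.pause(1)
for n in("scene","side"):
    im=vision.grab_frame(n); cv2.imwrite(f"pics/{n}3.png",im[:,:,::-1])
    for l in ("marker_tin","collar","mug","oil_jar","hammer","offcut","tape_measure"): print(n,l,[(round(d['p'],2),[round(float(x)) for x in d['rect']]) for d in recognise(l,n)][:2])
print(robot.current_time_s(),robot.current_contact_force())
E
```

```text
scene marker_tin [(0.45, [311, 191, 24, 16])]
scene collar [(0.4, [242, 204, 10, 17])]
scene mug [(0.91, [407, 176, 41, 34]), (0.21, [305, 220, 107, 45])]
scene oil_jar [(0.94, [385, 137, 23, 30])]
scene hammer [(0.81, [98, 240, 36, 78]), (0.7, [135, 187, 26, 24])]
scene offcut [(0.66, [137, 240, 24, 38])]
scene tape_measure [(0.78, [136, 190, 25, 28])]
side marker_tin [(0.42, [251, 149, 9, 9])]
side collar []
side mug [(0.74, [230, 128, 16, 25]), (0.6, [271, 199, 13, 11])]
side oil_jar [(0.58, [193, 135, 13, 22])]
side hammer [(0.67, [322, 327, 86, 60])]
side offcut [(0.6, [320, 273, 22, 37]), (0.32, [193, 135, 14, 28])]
side tape_measure [(0.73, [230, 130, 19, 23]), (0.61, [254, 297, 24, 26])]
14.225 [-0.90317798 -0.28889225 -0.3394686 ]
```

View pics/scene3.png

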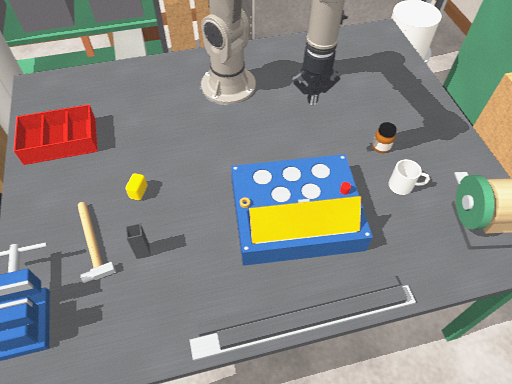

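View pics/side3.png

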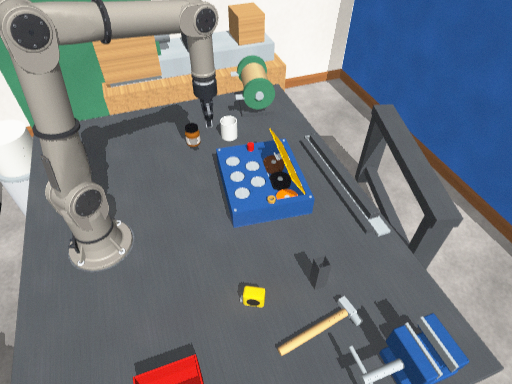

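The flap stands open, the gripper is clear and the loose things are where they were: tin (346,188), collar (245,203). One last check is to triangulate the height of the flap's raised edge from its corners.

```bash
python3 - <<'E'
from h import *
a,b=vision.calibration("scene"),vision.calibration("side")
for p,q in(((360,197),(269,128)),((249.5,208),(303,191))):
    o1,d1=ray(a,*p,a['extrinsics']);o2,d2=ray(b,*q,b['extrinsics'])
    t=np.linalg.lstsq(np.c_[d1,-d2],o2-o1,rcond=None)[0]
    x,y=o1+t[0]*d1,o2+t[1]*d2; print(((x+y)/2).round(3),np.linalg.norm(x-y).round(4))
E
```

```text
[0.707 0.216 0.166] 0.0023
[ 0.683 -0.103  0.153] 0.0583
```

```bash
python3 -c "
from station import workorder
workorder.close_job()"
```

```text
the job is handed in; nothing more can be done
```

The catch is disc_5 (rear row, left). I pressed it in and the yellow flap sprang open, and the job was handed in after about 14 s of the 51 s allowed.

- **Search:** I found the discs in both fixed cameras, which agreed to within about 1.5 mm. I felt disc_3 first, and it was solid. Disc_5 then gave 5.6 mm before the force stop, past the 4 to 5 mm release point. I did not need to press the other three.
- **Flap:** It was standing open in both views several seconds after I let go. Triangulating its left corner put the raised edge 86 mm above the panel, about 0.97 rad, with a ray mismatch of 2 mm. The same check on the right corner failed (58 mm mismatch, probably a wrongly matched pixel), so I ignored it.
- **Catch:** I did not measure its return; I only released it and judged by eye that disc_5 looked normal in the pictures.
- **Loose things:** None has visibly moved in the before and after pictures. In the last pictures the recogniser misplaced the tin in the scene view and missed the collar in the side view. I could see both where they had been.
- **Gripper:** It was clear of everything at hand-in, with about zero force on the tool.

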